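Push the mortar stop into its detent

ROBOT

A 7-joint arm with a two-finger parallel gripper is mounted at the origin on the work surface. World frame = base frame: x ahead of the robot, y to its left, z up, the work surface at z = 0. Lengths are in m, angles in rad, forces in N, time in s.
With the tool pointing down it reaches from about 0.4 to 0.85 m from the base axis. Payload 10.4 kg.
Tool frame: the origin (TCP) lies at the very end of the fingers, on their centre line; the grasp point (between the pads) lies 19 mm behind it; x points along the fingers, y is the direction in which the jaws open and shut, and the axes are right-handed (so a half turn about x gives the same grasp; the last joint's range is limited). The gripper opens to 85 mm and grips with 20 to 120 N. Pads are 22 mm wide; open, the fingers measure 114 mm over their backs; the gripper's body (76 mm by 85 mm) begins 54 mm behind the grasp point. The pads swing forward as they close: fully open they stand 13 mm farther back than shut.
Start: joints at [1.311, 0.332, -0.065, 1.46, 0.022, 1.35, -0.088], TCP at [0.147, -0.608, 0.231] pointing down, gripper open.
Joint ranges: [-2.6, 2.6], [-0.5, 2.12], [-1.47, 1.34], [0.16, 2.42], [-1.27, 4.41], [0.06, 2.06], [-2.6, 2.6]. Speed limits (rad/s): [2.22, 2.22, 2.79, 2.79, 3.14, 3.14, 3.14].

INTERFACE

Orientations are given as a unit quaternion [x, y, z, w].
In Python, from workcell import monitor, camera, ticket, regions_of gives the robot as it stands.
- The arm moves only by the tool step_arm, never from a script. Its argument "increments" is a list of rows, each a list of 5 numbers: the finger opening in m, from 0 to 0.0854, then the shift along the world's x, y, z in m, then the turn about the world's z in rad. A call has 1 to 12 rows; each row shifts and turns the commanded pose from where the row before left it; what a row does not reach is not made up. A row lasts 1/12 s, in which the tool goes at most 41.7 mm and 7.16 degrees, less where a joint would pass 70% of its speed; a pose out of reach is approached as far as the arm can. A call with a gripper value outside its range is refused whole. The fingers move at their own pace and stop on an object; "force" is the grip in N (left out, the last holds). Time passes only in rows, so rows that do not move let the fingers close. It gives the time, the measured TCP pose, the force and the opening at its end, in the units of the state.
- monitor.get_obs(): the state, without advancing time (a new reading comes with each control period).
- camera(name): name is "scene" or "top"; returns a dict with "color" (400x640x3 uint8, red, green, blue), "range_z" (400x640 float32, m along the optical axis (not along the pixel's ray), 0 where there is no reading), "fx", "fy", "cx", "cy" (pixels), "cam_to_world" (4x4, takes a point from camera to world coordinates). Camera axes: x right, y up, looking along -z (the intrinsics and any distortion apply to the point x, -y, -z); pixel columns grow to the right and rows downward; lengths in m; the calibration is good to about 2 mm. A picture is of the moment at which its call begins.
- ticket.hand_in(): hands the job in, once; it reports no verdict.
Trained networks look in a picture, given as the dict that the camera call returned (one of the last four; its "shot" number tells which), for a name from the list of things; names that differ only in an ending like _2 or _b are one class to them, and where a whole thing is asked for, a point or a joint stands for the part that bears it (a point fixed in the world has none). Each returns a list of dicts, best first, with "p" (0 to 1); they miss things now and then, are a little off and sometimes report something else, mostly with a low value. They report only what shows in the picture. A call takes as long as a camera call. They do not tell look-alikes from the thing itself.
- regions_of(picture, query): "region" (400x640 bool, what is visible of it) and "centre" ([row, column] in pixels, amid what is visible of it).
The state is a dict: "clock": time; "joint_pos": joint angles; "joint_velocities": joint speeds; "tau": joint torques, N m; "position": TCP position; "ee_rot": TCP orientation; "ft_force": force on the tool from outside, world axes, zero at the start; "torque": the same for the moment, N m; "grip_width": opening from 0.0 (shut) to 1.0 (fully open).
Only numpy, scipy, OpenCV 4.12 (cv2) and the standard library are available. Lean on these libraries where they do the work, as an engineer would, in place of code of your own. Each camera call takes 0.05 s, during which the arm holds its last target. There are 200 camera calls.

TASK

Push the sliding steel stop along its rail towards the granite mortar until its plunger drops into the detent of the clip at that end, and leave it latched there. Only push it with the fingertips: do not pinch its two end plates between the fingers or pull up the black plunger knob, and leave the mortar, bowl, timer and scoop where they stand.

Things in the scene. Friction and masses are not known exactly. Their poses are not given: they have to be found in the camera images.
- rail: Straight aluminium rail, 420 mm long, 30 mm wide, 30 mm high, bolted to the concrete shelf. Origin at the centre of its underside; its own y axis runs along its length, z up.
- stop (a joint): Position of the sliding stop along the rail (m): 0 at the middle of the rail, growing along the rail's +y; range -0.185 to 0.185. It slides with about 1.5 N of friction and stays where it is left.
- stop_centre (a point): Centre of the stop, on the plunger's axis, 60 mm above the shelf. The stop is a steel carriage 70 mm long along the rail and 70 mm wide, with an upright plate at each end and the plunger standing midway between them. Axes as the rail's.
- plate_left_face (a point): Centre of the outer face of the upright plate at the stop's +y end (35 mm from the stop's centre), 85 mm above the shelf. The plate is 70 mm wide across the rail, 5 mm thick, and spans heights 47 to 105 mm: push here to go towards the rail's -y end.
- plate_right_face (a point): The same on the plate at the stop's -y end: push here to go towards the rail's +y end.
- plate_left: The upright end plate at the stop's +y end; its origin is the stop's origin (on the shelf under the stop's centre), not on the plate.
- plate_right: The upright end plate at the stop's -y end; its origin as for plate_left.
- plunger (a joint): Height of the spring plunger in the stop (m): 0 fully down (running along the bare rail, and also when seated in a detent), up to 0.016 if pulled. It rises 4 mm over a clip's near bar and would rise 8.5 mm over its far bar. Its black knob, 20 mm wide, tops out 94 mm above the shelf when down.
- clip_left: Clip at the rail's +y end: a dark steel saddle, 44 mm long, fixed on the rail's top 115 to 150 mm from the rail's middle. Two thin ears stick out sideways to 58 mm from the centre line, level with the detent. It carries two cross bars: a low one towards the rail's middle and a higher one on the outer side. Origin on the rail's top under the detent.
- clip_right: The same clip, mirrored, at the rail's -y end (low bar again towards the rail's middle).
- clip_left_seat (a point): Detent (middle of the valley between the bars) of clip_left, on the rail's centre line, 36 mm above the shelf. The push needed rises to about 7 N at the low bar, dips as the plunger drops in, and it takes about 15 N to force it on over the high bar. It is latched when its centre is within about 2 mm of this point along the rail.
- clip_right_seat (a point): The same for clip_right.
- mortar: Granite mortar, round, 130 mm across, 105 mm high, hollow, standing just beyond one end of the rail (either one). Origin at the centre of its underside.
- bowl: Blue enamel bowl, 130 mm across, 60 mm high, standing just beyond the other end of the rail. Origin at the centre of its underside.
- timer: Round kitchen timer lying on its back, 68 mm across, 43 mm high with its twist dial on top, on the far side of the rail. Origin at the centre of its underside.
- scoop: White plastic scoop lying on the far side of the rail: box-shaped cup 70 x 55 x 35 mm and a 90 mm handle. Origin under the cup's centre.
Mind the look-alikes: they are no part of the job. Leave any green look-alike of the mortar alone.

How it is judged:
By the outcome, as a careful person would: the job done as asked, in the order asked, and still so for the second after the job is handed in, with the robot touching nothing.
It also fails if it takes over 42 s, if anything falls off the work surface, if the arm or the gripper's body presses on something with over 40 N, if the wrist force passes 120 N, or if a joint passes its speed limit or range.

## Working session

There is one attempt and no reset: what is moved stays moved. The work goes in short steps, Python scripts to look and compute and a tool call to move; the robot and the scene stay as the last step left them, time stands still between calls to the robot, and variables do not carry over. Pictures are saved under pics/ and viewed, about 8 in all and at most 12, crops included, and the job is handed in when it is done.

Besides the shell and the picture viewer there is one more tool, called after "Request:" as name(argument=value, ...), one argument or row to a line, values as JSON. step_arm: Moves the arm, as the interface text tells. Its arguments: {"type":"object","properties":{"increments":{"type":"array"},"force":{"type":"number"}},"required":["increments"]}

```bash
mkdir -p pics; cat > h.py <<'E'
import numpy as np, cv2
from workcell import monitor, camera, ticket, regions_of
def world(p):
    z=p["range_z"]; v,u=np.mgrid[:z.shape[0],:z.shape[1]]
    c=np.stack([(u-p["cx"])/p["fx"]*z,-(v-p["cy"])/p["fy"]*z,-z,np.ones_like(z)],-1)
    w=(c@np.array(p["cam_to_world"]).T)[...,:3]; w[z==0]=np.nan
    return w
def save(p,n): cv2.imwrite("pics/"+n,cv2.cvtColor(p["color"],cv2.COLOR_RGB2BGR))
E
python3 - <<'E'
from h import *
o=monitor.get_obs(); print(o["clock"],o["position"],o["ee_rot"],o["grip_width"])
for n in ("top","scene"):
    p=camera(n); save(p,n+"0.png"); w=world(p); print(n,[k for k in p])
    for q in ("rail","stop","plate_left","plunger","clip_left","mortar","bowl","timer","scoop"):
        for r in regions_of(p,q)[:4]:
            m=r["region"]; a=w[m]; 
            print(q,round(r["p"],2),np.round(r["centre"]),m.sum(),np.round(np.nanmedian(a,0),3),np.round(np.nanpercentile(a,2,axis=0),3),np.round(np.nanpercentile(a,98,axis=0),3))
E
```

```text
0.0 [ 0.14650432 -0.60719673  0.23052545] [-0.70207856 -0.0840091   0.70223553 -0.08302668] 0.9989073170652383
top ['color', 'range_z', 'fx', 'fy', 'cx', 'cy', 'cam_to_world', 'shot']
rail 0.89 [235. 318.] 2359 [0.534 0.027 0.033] [ 0.477 -0.154  0.004] [0.592 0.24  0.106]
stop 0.93 [242. 321.] 931 [0.53  0.016 0.061] [ 0.496 -0.021  0.003] [0.564 0.051 0.108]
plate_left 0.59 [235. 305.] 125 [0.534 0.048 0.104] [0.505 0.038 0.   ] [0.569 0.06  0.11 ]
plunger 0.5 [240. 321.] 62 [0.53  0.016 0.094] [0.521 0.007 0.09 ] [0.538 0.025 0.098]
clip_left 0.65 [226. 258.] 390 [0.564 0.161 0.036] [0.514 0.14  0.001] [0.609 0.179 0.047]
clip_left 0.57 [245. 339.] 74 [ 0.523 -0.015  0.105] [ 0.491 -0.024  0.074] [ 0.551 -0.007  0.11 ]
mortar 0.95 [283. 176.] 2953 [0.426 0.348 0.071] [0.371 0.274 0.027] [0.486 0.395 0.109]
mortar 0.7 [207. 181.] 2887 [0.606 0.345 0.07 ] [0.545 0.27  0.002] [0.663 0.392 0.109]
mortar 0.38 [224. 260.] 366 [0.564 0.159 0.036] [0.515 0.141 0.031] [0.614 0.179 0.047]
mortar 0.24 [235. 317.] 2320 [0.536 0.027 0.033] [ 0.477 -0.155  0.005] [0.595 0.239 0.106]
bowl 0.58 [
[... 726 characters left out ...]
04 [0.563 0.163 0.037] [0.541 0.145 0.031] [0.579 0.18  0.045]
clip_left 0.4 [192. 320.] 526 [0.538 0.014 0.059] [ 0.5   -0.018  0.023] [0.566 0.048 0.105]
mortar 0.6 [209. 434.] 1975 [0.594 0.338 0.08 ] [0.545 0.272 0.01 ] [0.664 0.39  0.107]
mortar 0.59 [161. 421.] 1640 [0.422 0.337 0.08 ] [0.37  0.276 0.006] [0.49  0.393 0.107]
bowl 0.63 [178. 232.] 1245 [ 0.453 -0.246  0.029] [ 0.417 -0.298  0.001] [ 0.538 -0.183  0.061]
timer 0.72 [246. 281.] 470 [ 0.688 -0.09   0.032] [ 0.656 -0.122  0.001] [ 0.709 -0.059  0.043]
timer 0.31 [211. 370.] 230 [0.566 0.161 0.035] [0.512 0.141 0.023] [0.616 0.182 0.045]
scoop 0.6 [264. 357.] 801 [0.742 0.114 0.014] [ 0.697  0.072 -0.001] [0.829 0.154 0.037]
```

View pics/top0.png

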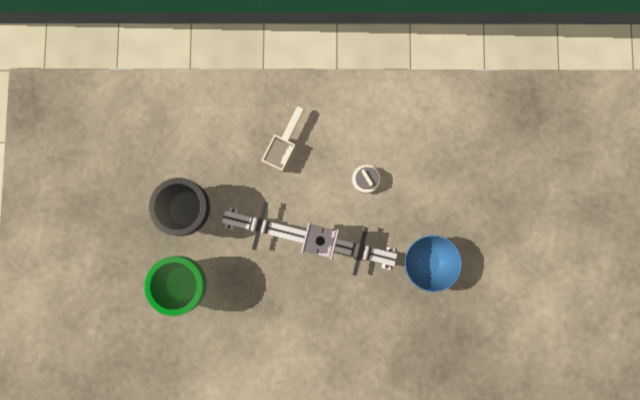

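```bash
python3 - <<'E'
from h import *
p=camera("top"); w=world(p)
c=cv2.resize(p["color"][150:330,130:350],None,fx=3.5,fy=3.2,interpolation=cv2.INTER_CUBIC); cv2.imwrite("pics/crop1.png",c[:,:,::-1].copy()[:590])
for y0,y1 in((-.20,-.16),(-.12,-.03),(.07,.135),(.185,.235)):
    m=(w[...,1]>y0)&(w[...,1]<y1)&(w[...,0]>.45)&(w[...,0]<.62)&(abs(w[...,2]-.031)<.004)
    a=w[m]; print(y0,len(a),np.round(np.median(a,0),4) if len(a) else '',)
m=(abs(w[...,2]-.031)<.004)&(w[...,1]>-.2)&(w[...,1]<.25)&(abs(w[...,0]-(.526+.2*w[...,1]))<.025)
a=w[m][:,:2]; print(cv2.fitLine(a.astype(np.float32),cv2.DIST_HUBER,0,.01,.01).ravel())
for q in("stop","plunger","clip_left"):
    for r in regions_of(p,q)[:3]:
        for lo,hi in((.033,.039),(.039,.042),(.042,.052),(.085,.097),(.1,.11)):
            b=w[r["region"]&(w[...,2]>lo)&(w[...,2]<hi)]
            if len(b)>5: print(q,round(r["p"],2),lo,len(b),np.round(b.mean(0),4),np.round(cv2.minAreaRect(b[:,:2].astype(np.float32)*1000),1) if 0 else cv2.minAreaRect(b[:,:2].astype(np.float32)*1000))
E
```

```text
-0.2 55 [ 0.489  -0.1929  0.0305]
-0.12 400 [ 0.5073 -0.0734  0.0321]
0.07 340 [0.5506 0.1031 0.031 ]
0.185 251 [0.5779 0.2102 0.0315]
[0.23205014 0.9727038  0.53600734 0.04183745]
stop 0.95 0.085 66 [0.5297 0.0156 0.0936] ((530.8323364257812, 15.646469116210938), (60.86381530761719, 55.13169479370117), 75.42790222167969)
stop 0.95 0.1 136 [0.5298 0.0164 0.1053] ((529.6710815429688, 16.109825134277344), (69.80433654785156, 65.89109802246094), 76.63334655761719)
clip_left 0.63 0.033 246 [0.5635 0.1578 0.0354] ((564.673583984375, 159.84600830078125), (45.06573486328125, 111.36345672607422), 83.51085662841797)
clip_left 0.63 0.039 46 [0.571  0.1556 0.0404] ((581.383544921875, 160.575927734375), (76.24070739746094, 34.911720275878906), 3.742405414581299)
clip_left 0.63 0.042 65 [0.5656 0.1663 0.0448] ((565.2481079101562, 160.244384765625), (30.624977111816406, 32.185150146484375), 76.73402404785156)
clip_left 0.49 0.033 269 [ 0.6786 -0.0936  0.0357] ((679.3932495117188, -93.60393524169922), (53.018310546875, 50.09420394897461), 0.08980310708284378)
clip_left 0.49 0.039 28 [ 0.6782 -0.0892  0.04  ] ((678.7206420898438, -92.50054931640625), (47.79533386230469, 25.73082160949707), 76.03843688964844)
clip_left 0.49 0.042 51 [ 0.6788 -0.094   0.0445] ((678.5430297851562, -92.76560974121094), (39.92072677612305, 10.359277725219727), 31.43400001525879)
```

View pics/crop1.png

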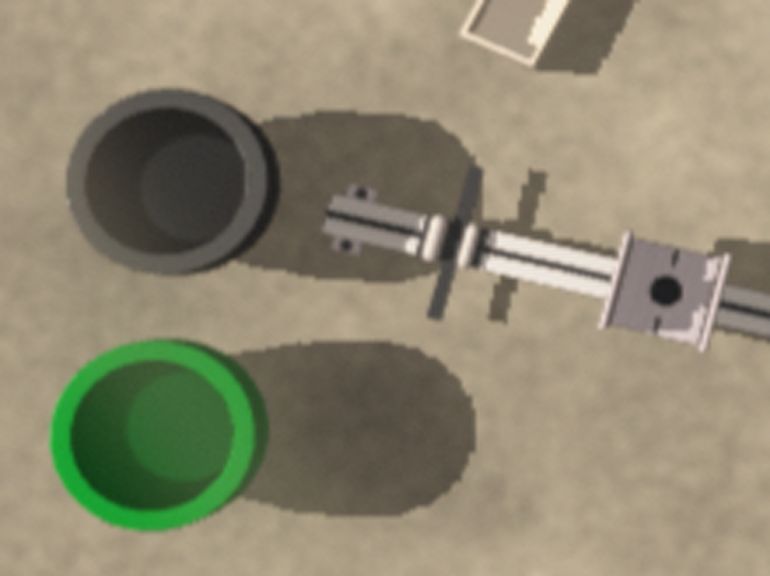

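```bash
cat >> h.py <<'E'
from scipy.spatial.transform import Rotation as R
d=np.array([.2335,.9724]); d/=np.linalg.norm(d); n=np.array([d[1],-d[0]]); O=np.array([.5297,.0163])
def sn(xy): q=np.asarray(xy)-O; return q@d, q@n
E
python3 - <<'E'
from h import *
o=monitor.get_obs(); M=R.from_quat(o["ee_rot"]).as_matrix(); print(np.round(M,3))
W=[]
for i in range(3):
    p=camera("top"); W.append(world(p))
w=np.nanmean(W,0); s,t=sn(w[...,:2])
near=(s>.09)&(s<.2)
# rail line from stop-free areas
m=(abs(w[...,2]-.031)<.004)&(abs(t)<.03)&((abs(s-.08)<.03)|(abs(s-.2)<.02)|(abs(s+.07)<.03)|(abs(s+.2)<.02))
l=cv2.fitLine(w[m][:,:2].astype(np.float32),cv2.DIST_HUBER,0,.01,.01).ravel(); print("line",l,"t",t[m].mean())
for sg in(1,-1):
    e=near&(sg*t>.025)&(sg*t<.056)&(w[...,2]>.02)&(w[...,2]<.045); print("ear",e.sum(),s[e].mean(),s[e].min(),s[e].max(),w[e][:,2].mean())
c=near&(abs(t)<.012)
for a in np.arange(.1,.2,.004):
    k=c&(abs(s-a)<.002); print(round(a,3),k.sum(),np.round(w[k][:,2].mean(),4),end='; ')
k=(w[...,2]>.088)&(w[...,2]<.098)&(abs(s)<.02)&(abs(t)<.02); print("\nknob",k.sum(),s[k].mean(),t[k].mean())
k=(w[...,2]>.1)&(w[...,2]<.11)&(abs(t)<.045)
for sg in(1,-1):
    q=k&(sg*s>0.02)&(sg*s<.05); print("plate",s[q].mean(),t[q].mean(),np.polyfit(t[q],s[q],1))
for q in("stop","plunger","clip_left"):pass
E
```

```text
[[ 0.     0.235 -0.972]
 [-0.    -0.972 -0.235]
 [-1.     0.    -0.   ]]
line [0.23323317 0.9724208  0.5413999  0.06246788] t 0.0005967364191057962
ear 58 0.1454959156562304 0.14061740119089833 0.15049377556832305 0.03477024236371327
ear 58 0.14586311912095945 0.14081727932196766 0.15081514704231788 0.03462342064577689
0.1 18 0.031; 0.104 17 0.0314; 0.108 17 0.0311; 0.112 18 0.0316; 0.116 17 0.0311; 0.12 16 0.031; 0.124 19 0.0307; 0.128 18 0.0351; 0.132 22 0.0385; 0.136 17 0.041; 0.14 13 0.0384; 0.144 19 0.0348; 0.148 18 0.0352; 0.152 23 0.0378; 0.156 18 0.0448; 0.16 17 0.0455; 0.164 13 0.0419; 0.168 16 0.0349; 0.172 16 0.031; 0.176 16 0.0314; 0.18 18 0.0312; 0.184 17 0.0314; 0.188 16 0.0312; 0.192 19 0.0311; 0.196 16 0.031; 
knob 63 -0.000445067111934794 2.0235992082519758e-05
plate 0.03206749157466578 -8.673045467404609e-05 [-0.00383229  0.03206716]
plate -0.03273848419750317 -0.0014616313794047337 [-0.00342745 -0.03274349]
```

Request:
step_arm(
  increments=[
    [0, 0.02, 0.03, 0, 0],
    [0, 0.02, 0.034, 0, 0],
    [0, 0.02, 0.034, 0, 0],
    [0, 0.02, 0.034, 0, 0],
    [0, 0.02, 0.034, 0, 0],
    [0, 0.02, 0.034, 0, 0],
    [0, 0.02, 0.034, 0, 0],
    [0, 0.02, 0.034, 0, 0],
  ],
  force=60,
)

```text
clock: 2.02
position: [0.3073, -0.3378, 0.2316]
ee_rot: [0.702, 0.083, -0.702, 0.084]
ft_force: [1.9, 0.4, 0.7]
grip_width: -0.0
```

Target: the dark-grey mortar at pixel (179,207). It fits "granite", while the bright green one at (175,286) is the look-alike. Both stand beyond the +y end, and the bowl is at (433,264), so I push towards +y. The travel to the ears' line is about 146 mm.

Request:
step_arm(
  increments=[
    [0, 0.0228, 0.0312, 0, 0],
    [0, 0.0228, 0.0312, 0, 0],
    [0, 0.0228, 0.0312, 0, 0],
    [0, 0.0228, 0.0312, 0, 0],
    [0, 0.0228, 0.0312, 0, 0],
    [0, 0.0228, 0.0312, 0, 0],
    [0, 0.0228, 0.0312, 0, 0],
    [0, 0.0228, 0.0312, 0, 0],
    [0, 0.0228, 0.0312, 0, 0],
    [0, 0, 0, -0.04, 0],
    [0, 0, 0, -0.04, 0],
    [0, 0, 0, 0, 0],
  ],
)

```text
clock: 3.02
position: [0.5081, -0.0581, 0.145]
ee_rot: [-0.699, -0.085, 0.705, -0.083]
ft_force: [-2.0, -0.5, -1.0]
grip_width: 0.002
```

```bash
python3 - <<'E'
from h import *
o=monitor.get_obs(); print(o["clock"],o["position"],sn(o["position"][:2]),o["ft_force"],o["grip_width"])
p=camera("scene"); c=cv2.resize(p["color"][100:290,190:450],None,fx=3,fy=3); cv2.imwrite("pics/s1.png",c[:,:,::-1])
E
```

```text
3.0167 [ 0.50805126 -0.0580869   0.14497437] (np.float64(-0.0773855466825822), np.float64(-0.0036817387828496743)) [-1.96979225 -0.53757986 -0.97420185] 0.0024302536378652496
```

View pics/s1.png

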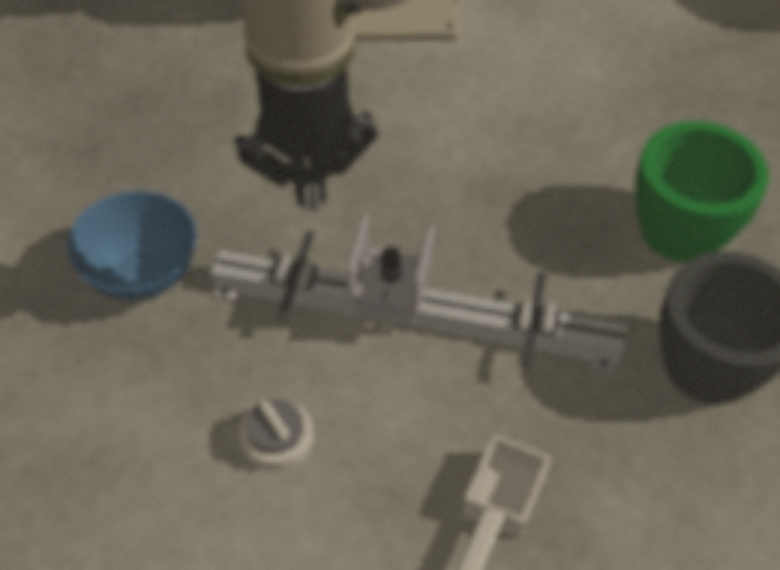

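The picture shows the shut fingertips at (310,205), behind the stop's right plate at (360,255). The finger linkages flare along the rail, so I turn 90° to keep them clear of the stop.

Request:
step_arm(
  increments=[
    [0, 0, 0, 0, 0.12],
    [0, 0, 0, 0, 0.12],
    [0, 0, 0, 0, 0.12],
    [0, 0, 0, 0, 0.12],
    [0, 0, 0, 0, 0.12],
    [0, 0, 0, 0, 0.12],
    [0, 0, 0, 0, 0.12],
    [0, 0, 0, 0, 0.12],
    [0, 0, 0, 0, 0.12],
    [0, 0, 0, 0, 0.12],
    [0, 0, 0, 0, 0.12],
    [0, 0, 0, 0, 0.12],
  ],
)

```text
clock: 4.07
position: [0.5129, -0.0596, 0.1543]
ee_rot: [0.472, 0.526, -0.471, 0.528]
ft_force: [0.5, -0.5, 0.3]
grip_width: -0.003
```

Request:
step_arm(
  increments=[
    [0, 0.0018, 0, 0, 0.065],
    [0, 0.0018, 0, 0, 0.065],
    [0, 0, 0, -0.02, 0],
    [0, 0, 0, -0.02, 0],
    [0, 0, 0, -0.02, 0],
    [0, 0, 0, -0.01, 0],
    [0, 0, 0, 0, 0],
    [0, 0, 0, 0, 0],
  ],
)

```text
clock: 4.73
position: [0.5162, -0.0592, 0.0829]
ee_rot: [0.438, 0.555, -0.438, 0.556]
ft_force: [0.8, -0.2, 0.1]
grip_width: -0.005
```

```bash
python3 - <<'E'
from h import *
o=monitor.get_obs(); print(o["clock"],o["position"],sn(o["position"][:2]),o["ft_force"],o["grip_width"],np.round(R.from_quat(o["ee_rot"]).as_matrix(),3),o["joint_pos"])
E
```

```text
4.7333 [ 0.51619909 -0.05916924  0.08290368] (np.float64(-0.07653553355702414), np.float64(0.004493595595695616)) [ 0.80287779 -0.22085604  0.10289498] -0.005127833952837945 [[ 0.001  0.972  0.233]
 [-0.     0.233 -0.972]
 [-1.     0.001  0.001]] [ 0.74375802  0.3551476  -0.82501824  1.87216368  0.300824    1.04195818
  0.03131637]
```

Request:
step_arm(
  increments=[
    [0, -0.0018, 0.01, -0.004, 0],
    [0, 0.0005, 0.01, -0.003, 0],
    [0, 0.0012, 0.0049, 0, 0],
    [0, 0.0012, 0.0049, 0, 0],
    [0, 0.0012, 0.0049, 0, 0],
    [0, 0.0012, 0.0049, 0, 0],
    [0, 0.0012, 0.0049, 0, 0],
    [0, 0.0012, 0.0049, 0, 0],
    [0, 0, 0, 0, 0],
    [0, 0, 0, 0, 0],
  ],
)

```text
clock: 5.57
position: [0.5216, -0.0088, 0.0744]
ee_rot: [0.438, 0.556, -0.437, 0.556]
ft_force: [-0.2, -0.3, 0.3]
grip_width: -0.003
```

```bash
cat > look.py <<'E'
from h import *
import sys
o=monitor.get_obs(); print(o["clock"],np.round(o["position"],4),np.round(sn(o["position"][:2]),4),"F s,n",np.round([o["ft_force"][:2]@d,o["ft_force"][:2]@n],2))
W=[]
for i in range(2): p=camera("top"); W.append(world(p))
w=np.nanmean(W,0); s,t=sn(w[...,:2])
r=regions_of(p,"stop"); 
for x in r[:2]:
    m=x["region"]&(w[...,2]>.1)&(w[...,2]<.11)&(abs(t)<.04); a=s[m]; print(round(x["p"],2),m.sum(),a.min(),a.max())
    q=m&(s>a.max()-.012); print("front plate",s[q].mean(),"stop s",s[q].mean()-.0323)
for x in regions_of(p,"plunger")[:2]:
    m=x["region"]&(w[...,2]>.08); print("knob",round(x["p"],2),m.sum(),s[m].mean() if m.any() else 0,t[m].mean() if m.any() else 0,np.median(w[m][:,2]) if m.any() else 0)
if len(sys.argv)>1: cv2.imwrite("pics/"+sys.argv[1],cv2.resize(p["color"][140:330,130:380],None,fx=3,fy=3,interpolation=cv2.INTER_CUBIC)[:,:,::-1])
E
python3 look.py
```

```text
5.5667 [ 0.5216 -0.0088  0.0744] [-0.0263 -0.002 ] F s,n [-0.39 -0.12]
0.66 58 0.05233751039544178 0.05758145680459611
front plate 0.05494871788241871 stop s 0.022648717882418706
knob 0.42 72 0.05308236622522081 -0.007801611660135835 0.10607898053498621look.py:6: RuntimeWarning: Mean of empty slice
  w=np.nanmean(W,0); s,t=sn(w[...,:2])
```

Request:
step_arm(
  increments=[
    [0, 0.002, 0.0078, 0, 0],
    [0, 0.002, 0.0078, 0, 0],
    [0, 0.002, 0.0078, 0, 0],
    [0, 0.002, 0.0078, 0, 0],
    [0, 0.002, 0.0078, 0, 0],
    [0, 0.002, 0.0078, 0, 0],
    [0, 0.002, 0.0078, 0, 0],
    [0, 0.002, 0.0078, 0, 0],
    [0, 0.002, 0.0078, 0, 0],
    [0, 0.002, 0.0078, 0, 0],
    [0, 0.002, 0.0078, 0, 0],
    [0, 0, 0, 0, 0],
  ],
)

```text
clock: 6.77
position: [0.5438, 0.079, 0.0746]
ee_rot: [0.438, 0.556, -0.436, 0.556]
ft_force: [0.6, 0.4, 0.8]
grip_width: -0.001
```

```bash
python3 -W ignore look.py
```

```text
6.7667 [0.5438 0.079  0.0746] [ 0.0642 -0.0009] F s,n [0.58 0.49]
```

```bash
cat > look2.py <<'E'
from h import *
import sys
o=monitor.get_obs(); print(o["clock"],np.round(sn(o["position"][:2]),4),"F s,n",np.round([o["ft_force"][:2]@d,o["ft_force"][:2]@n],2))
I=[]
for nme in("top","scene"):
    p=camera(nme); w=world(p); s,t=sn(w[...,:2]); z=w[...,2]; s0=o["position"][:2]; c=sn(s0)[0]
    m=(z>.092)&(z<.108)&(abs(t)<.036)&(s>c+.06)&(s<c+.105)
    if m.sum()>4: print(nme,"front plate n",m.sum(),"s",np.round(np.percentile(s[m],[5,50,95]),4))
    I.append(cv2.resize((p["color"][140:330,130:380] if nme=="top" else p["color"][120:260,250:475])[:,:,::-1],(400,300),interpolation=cv2.INTER_CUBIC))
if len(sys.argv)>1: cv2.imwrite("pics/"+sys.argv[1],np.hstack(I))
E
python3 -W ignore look2.py s3.png
```

```text
6.9667 [ 0.0616 -0.0004] F s,n [-0.65 -0.33]
scene front plate n 38 s [0.1436 0.1459 0.1482]
```

View pics/s3.png

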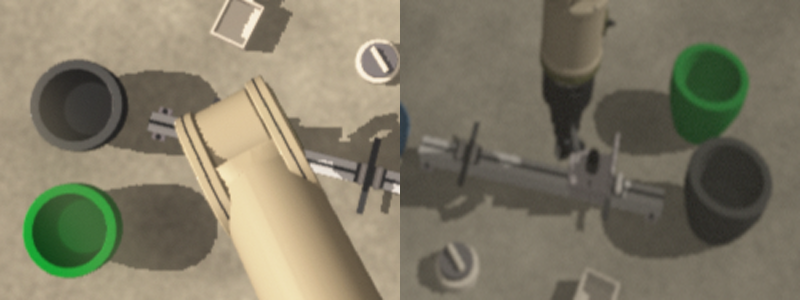

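Request:
step_arm(
  increments=[
    [0, 0.001, 0.004, 0, 0],
    [0, 0.001, 0.004, 0, 0],
    [0, 0.001, 0.004, 0, 0],
    [0, 0.0007, 0.003, 0, 0],
    [0, 0.0005, 0.002, 0, 0],
    [0, 0, 0, 0, 0],
  ],
)

```text
clock: 7.57
position: [0.5477, 0.094, 0.0744]
ee_rot: [0.438, 0.555, -0.437, 0.556]
ft_force: [-0.5, -0.1, 0.5]
grip_width: -0.004
```

```bash
python3 -W ignore look2.py
```

```text
7.5667 [ 0.0798 -0.0007] F s,n [-0.23 -0.49]
scene front plate n 42 s [0.1589 0.1611 0.1634]
```

Request:
step_arm(
  increments=[
    [0, 0.0005, 0.002, 0, 0],
    [0, 0.0005, 0.002, 0, 0],
    [0, 0.0005, 0.002, 0, 0],
    [0, 0, 0, 0, 0],
  ],
)

```text
clock: 8.0
position: [0.5488, 0.099, 0.0743]
ee_rot: [0.437, 0.555, -0.438, 0.555]
ft_force: [-0.7, -4.2, 1.5]
grip_width: -0.001
```

```bash
python3 -W ignore look2.py
```

```text
8.0 [ 0.0848 -0.0008] F s,n [-4.29  0.35]
scene front plate n 41 s [0.1637 0.1659 0.1681]
```

Request:
step_arm(
  increments=[
    [0, 0.0005, 0.002, 0, 0],
    [0, 0.0005, 0.002, 0, 0],
    [0, 0, 0, 0, 0],
  ],
)

```text
clock: 8.35
position: [0.5502, 0.1045, 0.0744]
ee_rot: [0.438, 0.556, -0.437, 0.555]
ft_force: [-0.2, 0.7, 0.2]
grip_width: -0.001
```

```bash
python3 -W ignore look2.py
```

```text
8.35 [ 0.0905 -0.0007] F s,n [ 0.63 -0.39]
scene front plate n 42 s [0.1694 0.1715 0.174 ]
```

Request:
step_arm(
  increments=[
    [0, 0.0005, 0.0015, 0, 0],
    [0, 0.0003, 0.0015, 0, 0],
    [0, 0.0002, 0.001, 0, 0],
    [0, 0, 0, 0, 0],
    [0, 0, 0, 0, 0],
  ],
)

```text
clock: 8.87
position: [0.5511, 0.1076, 0.0744]
ee_rot: [0.438, 0.555, -0.437, 0.555]
ft_force: [0.0, -0.0, 0.7]
grip_width: -0.0
```

```bash
python3 -W ignore look2.py
```

```text
8.8667 [ 0.0938 -0.0005] F s,n [-0.04  0.01]
scene front plate n 41 s [0.176 0.178 0.181]
```

The force dropped off and the stop went about 3 mm ahead of the fingertips, as it would if the plunger had dropped in. I back off and check.

Request:
step_arm(
  increments=[
    [0, -0.002, -0.01, 0, 0],
    [0, -0.005, -0.02, 0, 0],
    [0, -0.005, -0.02, 0, 0],
    [0, 0, 0, 0.04, 0],
    [0, 0, 0, 0.04, 0],
    [0, -0.01, -0.035, 0, 0],
    [0, -0.02, -0.035, 0, 0],
    [0, -0.02, -0.035, 0, 0],
    [0, -0.02, -0.035, 0, 0],
    [0, -0.02, -0.035, 0, 0],
    [0, -0.02, -0.035, 0, 0],
    [0, 0, 0, 0, 0],
  ],
)

```text
clock: 9.97
position: [0.4245, -0.1604, 0.154]
ee_rot: [0.439, 0.553, -0.442, 0.553]
ft_force: [0.3, -0.1, -0.2]
grip_width: 0.001
```

```bash
cat > look3.py <<'E'
from h import *
print(monitor.get_obs()["clock"])
for nme in("top","scene"):
    p=camera(nme); w=world(p); s,t=sn(w[...,:2]); z=w[...,2]
    k=(z>.086)&(z<.099)&(abs(s-.1455)<.016)&(abs(t)<.013); print(nme,"knob",k.sum(),s[k].mean(),t[k].mean(),np.median(z[k]),z[k].max())
    for a in(.178,.113):
        q=(z>.098)&(z<.11)&(abs(s-a)<.01)&(abs(t)<.036); print(" plate",q.sum(),s[q].mean())
    e=(abs(t)>.042)&(abs(t)<.056)&(abs(s-.146)<.012)&(abs(z-.035)<.008); print(" ears",e.sum(),s[e].mean())
    if nme=="top": cv2.imwrite("pics/end.png",cv2.resize(p["color"][140:330,130:480],None,fx=2.2,fy=2.2,interpolation=cv2.INTER_CUBIC)[:,:,::-1])
    for q in("mortar","bowl","timer","scoop"):
        print(q,[(round(r["p"],2),np.round(np.nanmedian(w[r["region"]],0),3)) for r in regions_of(p,q)[:2]])
E
python3 -W ignore look3.py
```

```text
9.9667
top knob 64 0.14445552641326045 0.00073362471553271 0.09456366502885971 0.0986580369035015
 plate 81 0.17720368009794082
 plate 77 0.11239762305412969
 ears 51 0.14574785234434878
mortar [(0.63, array([0.606, 0.345, 0.072])), (0.57, array([0.425, 0.348, 0.072]))]
bowl [(0.87, array([ 0.491, -0.259,  0.019]))]
timer [(0.86, array([ 0.677, -0.092,  0.034]))]
scoop [(0.95, array([0.753, 0.109, 0.011]))]
scene knob 37 0.1455958683625698 -0.00010962230990275781 0.0929858969103936 0.09824438703207072
 plate 37 0.17857512308164236
 plate 36 0.1138291123619066
 ears 13 0.14623904351671252
mortar [(0.89, array([0.426, 0.337, 0.08 ])), (0.74, array([ 0.503, -0.078,  0.035]))]
bowl [(0.63, array([ 0.454, -0.246,  0.028]))]
timer [(0.64, array([0.595, 0.339, 0.08 ])), (0.62, array([ 0.687, -0.091,  0.031]))]
scoop [(0.7, array([0.744, 0.111, 0.015]))]
```

View pics/end.png

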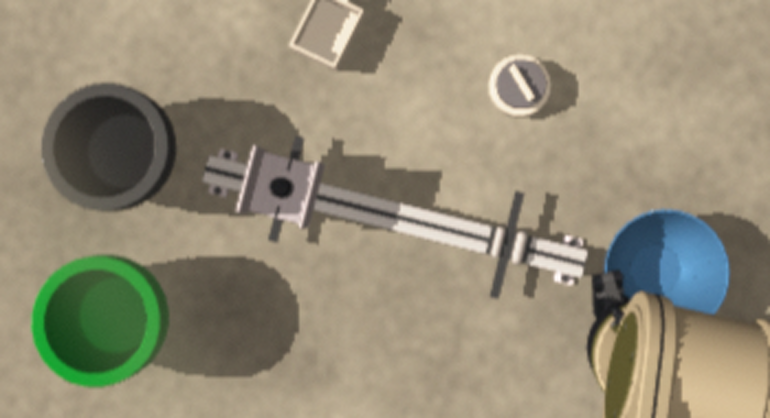

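The end picture shows the stop straddling the clip at the dark mortar, with the knob at (281,187) in line with the ears. The arm is clear of everything. Knob height is back to 94 mm, and its offset from the ears is 1.3 mm in the top view and 0.6 mm in the scene view. The plates' midpoint is 0.9 and 0.0 mm off.

```bash
python3 -c "
from workcell import ticket
print(ticket.hand_in())"
```

```text
the job is handed in; nothing more can be done
None
```

I pushed the stop with the shut fingertips about 145 mm along the rail, to the clip at the dark granite mortar. I then backed the arm off and handed the job in at about 10 s. The green look-alike was left alone.

**Force:** The push read 4.3 N on the low bar and fell to about zero once over it. The stop then went about 3 mm ahead of the fingers, which fits the plunger dropping in.

**Final position:** The stop's centre, taken midway between its plates, is within 1 mm of the line of the clip's ears, which mark the detent. The knob alone reads up to 1.3 mm off. The latch tolerance is about 2 mm. The knob is back at its "down" height of about 94 mm.

**Other things:** The mortar, timer and scoop read where they were at the start.

**Disagreements:**
- The top and scene cameras differ by about 1.2 mm on the stop's position, which is within their calibration.
- The final top-view reading of the bowl's position moved about 1 cm because the arm hid part of it. The scene camera shows the bowl unmoved.
- In the last scene picture the network mislabelled other things as the mortar and the timer. I ignored those detections.

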